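# Move a well plate to the reader nest with a lifter and start the reader

### The job

Take the green-handled lifter, slide its blade under the orange well plate on the steel rack, and carry the plate, level and without the gripper touching it, to the white-railed reader nest; lower it there on the blade, so that it sits flat inside the lips, and draw the blade out. Then press the red button in its well on the black pod fully down with the steel pin of the lifter, and lay the lifter back flat on its grey mat. Leave the bottle, jar and beaker undisturbed.

Things in the scene. Friction and masses are not known exactly. Their poses are not given: they have to be found in the camera images.
- lifter: Loose lifter (flat spatula), 248 mm long, 160 g, lying on the mat. Origin: middle of its length at its underside; +x towards the blade's tip, +z up. Steel blade from x = 19 to 124 mm, 52 mm wide, z = 0 to 4 mm; a sloping 30 mm wide neck rises from its rear end to the handle; green flat-sided handle from x = -122 to 0 mm, 18 mm wide (y), z = 27 to 49 mm.
- lifter_grip (a point): Good place to grip the lifter: on the handle, at (-36, 0, 38) mm in the lifter's frame.
- lifter_tip (a point): Middle of the tip edge of the lifter's blade, at (124, 0, 2) mm in the lifter's frame.
- lifter_pin (a point): Foot of the lifter's steel pin, at (-116, 0, 0) mm in the lifter's frame. The round pin, 8 mm across, points straight down from the rear of the handle to the level of the blade's underside, so the lifter stands on blade and pin.
- plate: Loose orange well plate with black wells, 124 mm (x) by 84 mm (y) by 14 mm high, 100 to 200 g, resting on the rack. Origin: centre of its underside. The gripper must not touch it.
- rack: Fixed steel rack that holds the plate at first, left or right of the mat. Origin: on the bench under its centre; x along its rails, +x away from the robot (within 0.3 rad). Base 150 by 108 mm, 10 mm thick, with two rails along x, tops at z = 34 mm; the channel between them is 66 mm wide (y = -33 to 33 mm), floor at z = 10 mm, open at both ends.
- rack_seat (a point): Centre of the rack's seat, at the height of its rail tops (z = 34 mm). Lips 8 mm high (to z = 42 mm) stand round the plate's place on the rails, leaving a field 136 mm (x) by 94 mm (y); none across the channel.
- nest: Fixed reader nest for the plate: blue base 150 by 112 mm, white rails, blue lips; rails, channel and lips have the same sizes as the rack's. Origin: on the bench under the centre of its rails; x along them, +x away from the robot (within 0.3 rad). A white console 112 mm wide, 46 mm high closes the far end, x = 77 to 123 mm, so the blade must come and go at the -x end.
- nest_seat (a point): Centre of the nest's seat, at the height of its rail tops; the plate's origin belongs here, its x along the nest's x, either way round.
- mat: Fixed grey mat of the lifter, 270 mm (x) by 110 mm (y), 3 mm thick. Origin: centre of its underside, on the bench.
- pod: Fixed black control pod, 56 mm (x) by 64 mm (y) by 56 mm high, near the robot's side of the mat. Origin: on the bench under its centre. In the middle of its top is a square well 18 mm wide, marked by a yellow frame, with the red button 10 mm down inside.
- well_mouth (a point): Centre of the well's mouth, at the pod's top (z = 56 mm).
- button (a joint): Travel of the red spring button (15 mm across, centred in the well, its top 10 mm below the pod's top): 0 released, 0.006 m fully down. It needs about 1.5 N to start and 5 N to be fully down, and springs back.
- bottle: Loose amber bottle, 64 mm across, 160 mm high, bystander. Origin: centre of its underside.
- jar: Loose white jar with blue cap, 68 mm across, 90 mm high, bystander. Origin: centre of its underside.
- beaker: Loose glass beaker, 72 mm across, 95 mm high, bystander. Origin: centre of its underside.
Not all that is in view belongs to the job. Leave any turquoise look-alike of the rack alone. What is shaped like the pod but pink is not meant.

How it is judged (in metres and radians):
On the way, in this order (a step that is already met when the one before it is completed fails the run):
1. the plate is lifted clear of the rack on the lifter (z of plate in the frame of rack_seat above 0.03 m and contact force between plate and lifter above 0.3 N), for 0.2 s.
2. the plate, still on the lifter, is low over its place in the nest (horizontal distance between plate and nest_seat below 0.012 m and z of plate in the frame of nest_seat below 0.01 m and contact force between plate and lifter above 0.3 N), for 0.04 s.
3. the plate sits in the nest and the blade is drawn out from under it (horizontal distance between plate and nest_seat below 0.01 m and z of plate in the frame of nest_seat between -0.003 and 0.003 m and angle between the x axis of plate and the x axis of nest_seat, either way round below 0.12 rad and contact force between plate and lifter below 0.05 N and horizontal distance between lifter_tip and plate above 0.065 m), for 0.2 s.
4. the button is pressed down with the lifter (value of joint button above 0.0045 m and contact force between lifter and pod above 1 N), for 0.1 s.
At the end, for the whole second after the job is handed in: The plate lies flat in the nest (origin within 10 mm of the seat centre, within 3 mm of the rail height, aligned within 0.12 rad), the lifter lies flat and still on the mat (its middle within 60 mm of the mat's centre, underside below 8 mm, tilt under 0.06 rad), and the button is released (horizontal distance between plate and nest_seat below 0.01 m and z of plate in the frame of nest_seat between -0.003 and 0.003 m and angle between the x axis of plate and the x axis of nest_seat, either way round below 0.12 rad and horizontal distance between lifter and mat below 0.06 m and height (world z) of lifter below 0.008 m and angle between lifter's own z axis and vertical below 0.06 rad and value of joint button below 0.001 m and linear speed of each of lifter, plate below 0.02 m/s); the robot touches nothing.
It fails at once if the gripper touches the plate (contact force between the fingers and plate above 0.5 N).
It fails at once if the plate is tipped more than 0.35 rad (angle between plate's own z axis and vertical above 0.35 rad).
It fails at once if the amber bottle is moved more than 25 mm or tipped (distance of bottle from where it was at the start of the episode above 0.025 m or angle between bottle's own z axis and vertical above 0.2 rad).
It fails at once if the white jar is moved more than 25 mm or tipped (distance of jar from where it was at the start of the episode above 0.025 m or angle between jar's own z axis and vertical above 0.2 rad).
It fails at once if the glass beaker is moved more than 25 mm or tipped (distance of beaker from where it was at the start of the episode above 0.025 m or angle between beaker's own z axis and vertical above 0.2 rad).
It also fails if it takes over 70 s, if anything falls off the work surface, if the arm or the gripper's body presses on something with over 40 N, if the wrist force passes 120 N, or if a joint passes its speed limit or range.

### The arm

A 6-joint arm with a two-finger parallel gripper is mounted at the origin on the work surface. World frame = base frame: x ahead of the robot, y to its left, z up, the work surface at z = 0. Lengths are in mm, angles in rad, forces in N, time in s.
With the tool pointing down it reaches from about 350 to 925 mm from the base axis. Payload 6.4 kg.
Tool frame: the origin (TCP) lies midway between the tips of the shut fingers; the grasp point (between the pads) lies manip.hold_point_z behind it (manip.hold_point_z is the distance from the TCP to the grasp point, in mm); z points along the fingers, y is the direction in which the jaws open and shut (so a half turn about z gives the same grasp; the last joint's range is limited). The gripper opens to 85 mm and grips with 20 to 120 N. Pads are 22 mm wide; open, the fingers measure 114 mm over their backs; the gripper's body (76 mm by 85 mm) begins 54 mm behind the grasp point. The pads swing forward as they close: fully open they stand 13 mm farther back than shut.
Start: joints at [0.977, 0.245, 1.558, -0, 1.339, -0.174], TCP at [264.924, 593.573, 231.29] pointing down, gripper open.
Joint ranges: [-3.13, 3.13], [-1.02, 2.26], [0.13, 2.54], [-0.95, 4.09], [0.21, 2.88], [-2.74, 2.74]. Speed limits (rad/s): [2.57, 2.57, 3.14, 3.14, 3.14, 3.14].

### API

Orientations are given as [roll, pitch, yaw] about the fixed x, y, z axes, in that order (R = Rz(yaw) Ry(pitch) Rx(roll)).
In Python, from cell import manip gives the robot as it stands.
- The arm moves only by the tool step_arm, never from a script. Its argument "plan" is a list that holds one entry, the list of rows, each a list of 5 numbers: the finger opening in cm, from 0 to 8.54, then the shift along the tool's x, y, z in cm, then the turn about the tool's z in degrees. In form: [[[jaw, dx, dy, dz, twist], ...]]. A call has 1 to 12 rows; each row is the pose to reach, as a shift and turn from the pose commanded when the call began, along the tool's axes at that moment; what a row does not reach only later rows make up. A row lasts 1/8 s, in which the tool goes at most 62.5 mm and 10.7 degrees, less where a joint would pass 70% of its speed; a pose out of reach is approached as far as the arm can. A call with a gripper value outside its range is refused whole. The fingers move at their own pace and stop on an object; "force" is the grip in N (left out, the last holds). Time passes only in rows, so rows that repeat a pose let the fingers close. It gives the time, the measured TCP pose, the force and the opening at its end, in the units of the state.
- manip.get_state(): the state, without advancing time (a new reading comes with each control period).
- manip.snapshot(name): name is "side" or "top"; returns the picture (480x640x3 uint8, red, green, blue); there is no depth.
- manip.camera_info(name): a dict with "intrinsics" (3x3 intrinsics, pixels), "R" (3x3) and "t" (3): a world point X has camera coordinates R X + t. Camera axes: x right, y down, z forward; pixel columns grow to the right and rows downward; lengths in mm; the calibration is good to about 2 mm. A picture is of the moment at which its call begins. camera_info takes no time and is no camera call.
- manip.finish_job(): hands the job in, once; it reports no verdict.
The state is a dict: "time": time; "qpos": joint angles; "dq": joint speeds; "tau": joint torques, N m; "position": TCP position; "ee_rot": TCP orientation; "wrist_force": force on the tool from outside, world axes, zero at the start; "torque": the same for the moment, N m; "gripper_width": finger opening in mm.
Only numpy, scipy, OpenCV 4.12 (cv2) and the standard library are available. Lean on these libraries where they do the work, as an engineer would, in place of code of your own. Each camera call takes 0.05 s, during which the arm holds its last target. There are 200 camera calls.

## Working session

There is one attempt and no reset: what is moved stays moved. The work goes in short steps, Python scripts to look and compute and a tool call to move; the robot and the scene stay as the last step left them, time stands still between calls to the robot, and variables do not carry over. Pictures are saved under pics/ and viewed, about 8 in all and at most 12, crops included, and the job is handed in when it is done.

Besides the shell and the picture viewer there is one more tool, called after ">>>" as a command line: name --argument value ..., lists and objects as JSON in quotes. step_arm: Moves the arm, as the interface text tells. Its arguments: {"type":"object","properties":{"plan":{"type":"array","items":{"type":"array","items":{"type":"array","items":{"type":"number"}}}},"force":{"type":"number"}},"required":["plan"]}

```bash
ls; mkdir -p pics; python3 - <<'E'
from cell import manip
import cv2
for n in("top","side"):
    im=manip.snapshot(n); cv2.imwrite(f"pics/{n}0.png",im[:,:,::-1])
    c=manip.camera_info(n); print(n,c)
print(manip.get_state(), manip.hold_point_z)
E
```

```text
pics
top {'intrinsics': array([[494.90754659,   0.        , 329.6655231 ],
       [  0.        , 494.90754659, 243.50677038],
       [  0.        ,   0.        ,   1.        ]]), 'R': array([[-0.01128062, -0.99979663, -0.01671649],
       [-0.98555509,  0.01394192, -0.16878029],
       [ 0.16897903,  0.01457108, -0.98551193]]), 't': array([  11.89007541,  570.6929652 , 1204.38996421])}
side {'intrinsics': array([[433.70789448,   0.        , 323.42324575],
       [  0.        , 433.70789448, 240.34550426],
       [  0.        ,   0.        ,   1.        ]]), 'R': array([[ 0.69803832, -0.71600179, -0.00916241],
       [-0.36186163, -0.34168378, -0.86735711],
       [ 0.61789859,  0.60876402, -0.49760194]]), 't': array([-414.18067906,  242.98423493,  890.30078452])}
{'time': 0.1, 'qpos': array([ 9.76870551e-01,  2.45762806e-01,  1.55890172e+00,  7.57498823e-06,
        1.33870197e+00, -1.74126654e-01]), 'dq': array([ 0.00091354, -0.00095248, -0.00299291, -0.00046671, -0.00112241,
        0.00034372]), 'tau': array([-7.05875154e-04, -4.30672824e+01, -3.27128148e+01, -2.04010680e-04,
        2.83854351e-03,  3.68309117e-06]), 'position': array([264.64652716, 593.1318075 , 230.27347322]), 'ee_rot': array([-3.13984692e+00, -3.14571091e-04,  2.72179151e+00]), 'wrist_force': array([-0.40531955,  0.39652453,  0.5077859 ]), 'torque': array([-0.02238158,  0.0216654 , -0.01903014]), 'gripper_width': 85.37579371012401} 18.700000000000003
```

View pics/top0.png

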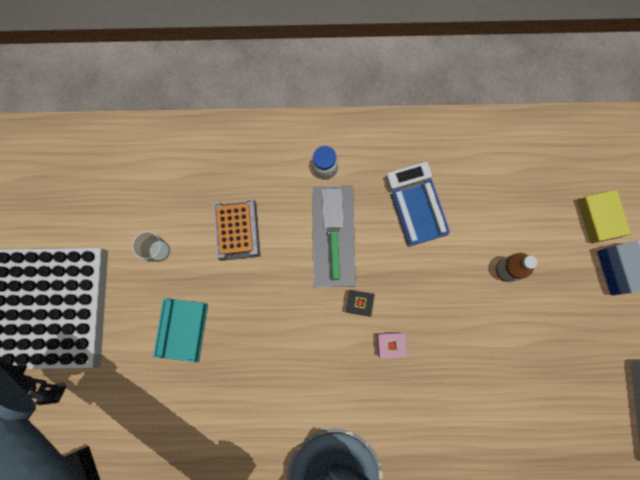

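View pics/side0.png

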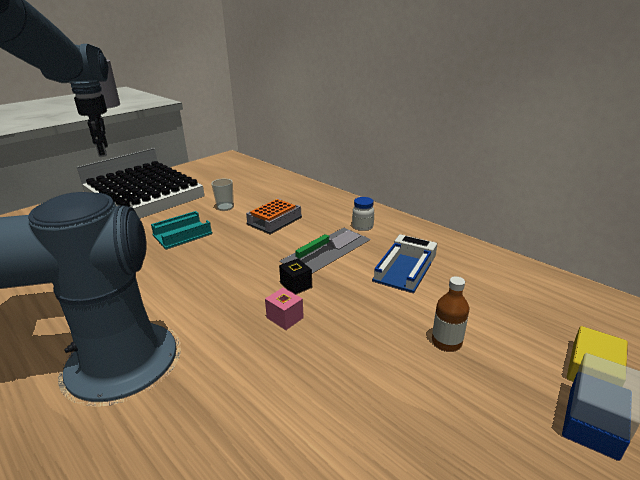

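The top view has the lifter on its mat at about (333,235), the plate and rack at (236,229), and the nest at (418,205). The black pod is at (360,302) and the pink decoy at (392,345). The jar is at (325,160), the bottle at (515,267) and the beaker at (150,247). The side view agrees with this.

```bash
cat > h.py <<'E'
import numpy as np,cv2
from cell import manip
def cast(n,px,z):
    c=manip.camera_info(n);K,R,t=c["intrinsics"],np.array(c["R"]),np.array(c["t"])
    px=np.atleast_2d(px).astype(float)
    d=np.linalg.solve(K,np.c_[px,np.ones(len(px))].T).T@R; o=-R.T@t
    s=(z-o[2])/d[:,2]; return (o+s[:,None]*d)[:,:2]
def proj(n,X):
    c=manip.camera_info(n);p=c["intrinsics"]@(np.array(c["R"])@np.array(X,float).T+np.array(c["t"])[:,None]); return (p[:2]/p[2]).T
def hsv(im): return cv2.cvtColor(im,cv2.COLOR_RGB2HSV)
def blobs(m,n,z,box=None,amin=15):
    m=m.astype(np.uint8)
    if box: k=np.zeros_like(m);k[box[1]:box[3],box[0]:box[2]]=1;m=m*k
    N,L,S,C=cv2.connectedComponentsWithStats(m)
    out=[]
    for i in range(1,N):
        if S[i,4]<amin: continue
        v,u=np.nonzero(L==i); P=cast(n,np.c_[u,v],z)
        cov=np.cov((P-P.mean(0)).T);w,V=np.linalg.eigh(cov);a=V[:,1];a=a*np.sign(a[0])
        r=cv2.minAreaRect(P.astype(np.float32))
        out.append((S[i,4],C[i].round(1),P.mean(0).round(1),round(float(np.arctan2(a[1],a[0])),3),np.round(r[0],1),np.round(r[1],1),round(r[2],1)))
    return sorted(out,key=lambda o:-o[0])
E
python3 - <<'E'
from h import *
im=cv2.imread("pics/top0.png")[:,:,::-1].copy();H=hsv(im);h,s,v=[H[...,i].astype(int) for i in range(3)]
def show(t,b): 
    print(t); [print("  ",*x) for x in b[:4]]
show("green z49",blobs((h>50)&(h<75)&(s>120),"top",49,(300,180,370,300)))
show("orange z48",blobs((h>4)&(h<18)&(s>190)&(v>120),"top",48,(205,190,270,270),5))
show("mat z3",blobs((s<30)&(v<160),"top",3,(305,180,362,292)))
show("blade z4",blobs((s<40)&(v>135),"top",4,(318,180,350,240)))
show("white rails z34",blobs((s<40)&(v>170),"top",34,(380,150,460,255)))
show("blue z10",blobs((h>100)&(h<125)&(s>120),"top",10,(380,150,460,255)))
show("pod frame z56",blobs((s>100)&(v>60),"top",56,(353,294,367,311),4))
show("pod",blobs((v<75),"top",56,(340,285,380,320),4))
for n,b in(("rack",(205,190,270,270)),("nest",(380,155,460,255)),("mat",(300,180,380,325))):
    x=im[b[1]:b[3],b[0]:b[2],::-1];f=min(8,600/x.shape[0]); cv2.imwrite(f"pics/c_{n}.png",cv2.resize(x,None,fx=6,fy=6,interpolation=cv2.INTER_NEAREST))
a=[cv2.imread(f"pics/c_{n}.png")[:600] for n in("rack","nest","mat")]
o=np.zeros((870,1400,3),np.uint8);x0=0
for i in (cv2.imread("pics/c_rack.png"),cv2.imread("pics/c_nest.png"),cv2.imread("pics/c_mat.png")): o[:i.shape[0],x0:x0+i.shape[1]]=i;x0+=i.shape[1]+10
cv2.imwrite("pics/crops.png",cv2.resize(o,(800,497),interpolation=cv2.INTER_AREA))
E
```

```text
green z49
   243 [334.4 255. ] [541.3  -7. ] 0.036 [541.6  -7.2] [117.7  13.7] 2.0
orange z48
mat z3
   3049 [333.  239.7] [589.5  -3.6] -0.008 [601.   -3.8] [267.8 108.2] 0.3
blade z4
   794 [332.5 207.5] [675.6  -3.2] 0.056 [675.4  -3.3] [108.7  58.2] 2.6
   15 [334. 186.] [734.4  -8.1] 1.555 [734.4  -8.1] [37.5  0. ] 89.1
white rails z34
   348 [409.4 174.2] [ 754.5 -205.8] -1.289 [ 755.1 -206.3] [ 43.3 109.5] 16.3
   238 [406.5 215.6] [ 643.8 -194.1] 0.281 [ 644.5 -194. ] [132.6  11.6] 15.9
   218 [435.4 207.1] [ 665.1 -269.5] 0.277 [ 666.1 -269.5] [132.8  11.9] 16.0
blue z10
   1260 [419.5 213.8] [ 653.6 -231.8] 0.29 [ 656.  -223.5] [153.   78.4] 16.0
pod frame z56
   105 [360.  302.2] [421.7 -68.5] -0.26 [422.2 -68.6] [24.6 24.6] 88.7
pod
   393 [359.3 302.9] [420.1 -66.8] 1.385 [420.8 -67. ] [60.8 52.9] 79.8
```

View pics/crops.png

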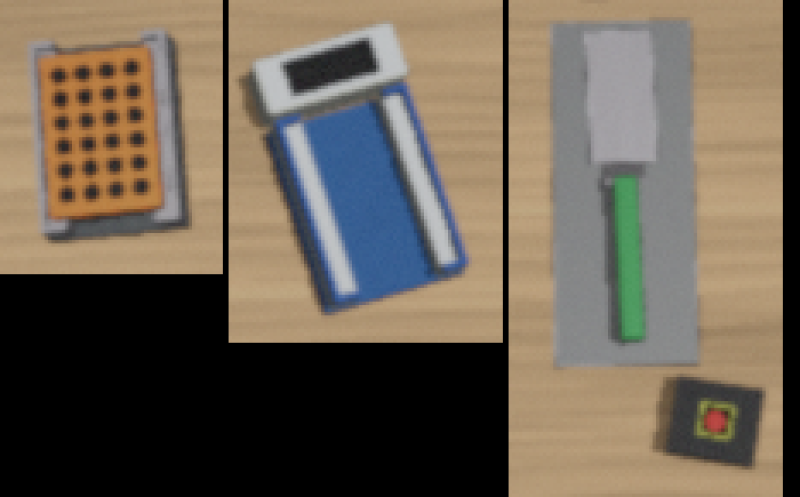

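```bash
python3 - <<'E'
from h import *
im=cv2.imread("pics/top0.png")[:,:,::-1].copy();H=hsv(im);h,s,v=[H[...,i].astype(int) for i in range(3)]
b=(205,190,270,270)
m=((h<20)&(s>150)&(v>150)).astype(np.uint8);m=cv2.morphologyEx(m,cv2.MORPH_CLOSE,np.ones((5,5)))
print(im[229,230:245:2].tolist())
for z in(48,):[print("plate",*x) for x in blobs(m,"top",z,b)[:2]]
m=((s<60)).astype(np.uint8)
[print("rackgrey z34",*x) for x in blobs(m,"top",34,b)[:4]]
# obstacles, base guess by hand from top px at heights
for n,p,z in(("jar cap",(324,155),90),("beaker top",(147,244),95),("bottle cap",(530,262),160),("pink",(392,345),56)):print(n,cast("top",p,z).round(0))
print("check tip px", proj("top",[[603+124,-1,7],[541,-7,52]]).round(1))
E
```

```text
[[151, 103, 57], [169, 115, 62], [183, 127, 70], [125, 82, 46], [104, 70, 46], [174, 121, 65], [153, 104, 60], [67, 52, 45]]
plate 1463 [233.9 228.3] [614.1 248.8] 0.105 [614.7 249. ] [121.9  80.5] 5.6
rackgrey z34 768 [239.9 233.5] [603.1 236. ] -0.071 [616.2 247.4] [154.9 111.4] 5.3
jar cap [[791.  16.]]
beaker top [[568. 452.]]
bottle cap [[ 503. -452.]]
pink [[ 318. -144.]]
check tip px [[331.4 188.4]
 [334.4 254.9]]
```

>>> step_arm --plan '[[[8.54, 0, 0, 0, 10], [8.54, 0, 0, 0, 20], [8.54, 0, 0, 0, 30], [8.54, 0, 0, 0, 40], [8.54, 0, 0, 0, 50], [8.54, 0, 0, 0, 60], [8.54, 0, 0, 0, 70], [8.54, 0, 0, 0, 80], [8.54, 0, 0, 0, 90], [8.54, 0, 0, 0, 100], [8.54, 0, 0, 0, 110], [8.54, 0, 0, 0, 120]]]'

```text
time: 1.6
position: [264.7, 593.3, 230.6]
ee_rot: [3.141, 0.001, 0.622]
wrist_force: [1.1, -0.0, -0.7]
gripper_width: 85.6
```

>>> step_arm --plan '[[[8.54, -0.9, 5.5, 0, 3], [8.54, -1.8, 11, 0, 6], [8.54, -2.7, 16.6, 0, 9], [8.54, -3.6, 22.1, 0, 12], [8.54, -4.5, 27.6, 0, 15], [8.54, -5.4, 33.2, 0, 18], [8.54, -6.3, 38.7, 0, 21], [8.54, -7.2, 44.2, 0, 24], [8.54, -8.1, 49.7, 0, 27], [8.54, -9, 55.3, 0, 30], [8.54, -9.9, 60.8, 0, 33], [8.54, -10.7, 66.3, 0, 33.9]]]'

```text
time: 3.1
position: [567.8, -7.7, 230.9]
ee_rot: [-3.141, 0.0, 0.035]
wrist_force: [-0.3, 1.1, -0.1]
gripper_width: 85.6
```

```bash
cat >> h.py <<'E'
def to(x,y,z,yaw):
    "shift cm/deg from current pose, tool down"
    s=manip.get_state();p=np.array(s["position"]);f=s["ee_rot"][2];d=np.array([x,y,z])-p
    w=(f-yaw+np.pi)%(2*np.pi)-np.pi
    print("pose",p.round(1),np.round(s["ee_rot"],4),"shift",np.round([d[0]*np.cos(f)+d[1]*np.sin(f),d[0]*np.sin(f)-d[1]*np.cos(f),-d[2]],1)/10,"twist",round(np.degrees(w),2))
E
python3 -c "
from h import *
to(567,-6.5,22,.036)"
```

```text
pose [567.8  -7.7 230.9] [-3.1413e+00  5.0000e-04  3.4700e-02] shift [-0.08 -0.12 20.89] twist -0.07
```

>>> step_arm --plan '[[[8.54, 0, -0.1, 5, 0], [8.54, 0, -0.1, 10, 0], [8.54, 0, -0.1, 15, 0], [8.54, 0, -0.1, 18.5, 0], [8.54, 0, -0.1, 20.85, 0], [8.54, 0, -0.1, 20.85, 0], [1.5, 0, -0.1, 20.85, 0], [1, 0, -0.1, 20.85, 0], [1, 0, -0.1, 20.85, 0], [1, 0, -0.1, 20.85, 0], [1, 0, -0.1, 20.85, 0], [1, 0, -0.1, 20.85, 0]]]' --force 110

```text
time: 4.6
position: [568.0, -5.2, 23.7]
ee_rot: [3.141, -0.001, 0.036]
wrist_force: [-2.4, -0.4, 5.0]
gripper_width: 16.2
```

>>> step_arm --plan '[[[1, 0, 0, -1, 0], [1, 0, 0, -3, 0], [1, 0, 0, -6, 0], [1, 0, 0, -9, 0], [1, 0, 0, -12, 0], [1, 0, 0, -12, 0], [1, 0, 0, -12, 0]]]'

```text
time: 5.48
position: [566.7, -4.8, 142.0]
ee_rot: [-3.141, 0.001, 0.036]
wrist_force: [-0.6, -0.2, -1.8]
gripper_width: 16.4
```

```bash
python3 - <<'E'
from h import *
print(manip.get_state())
o=[]
for n in("top","side"):
    im=manip.snapshot(n);cv2.imwrite(f"pics/{n}1.png",im[:,:,::-1])
    H=hsv(im);h,s,v=[H[...,i].astype(int) for i in range(3)]
    if n=="top":
        [print("green",*x) for x in blobs((h>50)&(h<75)&(s>120),n,49+103,(300,150,370,300))[:3]]
        o.append(cv2.resize(im[140:300,290:390],(375,600)))
    else: o.append(cv2.resize(im[140:300,260:373],(424,600)))
cv2.imwrite("pics/g1.png",np.hstack(o)[:,:,::-1])
E
```

```text
{'time': 5.475, 'qpos': array([-2.08487260e-01,  1.51580295e-01,  1.83905807e+00,  3.24630596e-05,
        1.15228883e+00,  1.32653643e+00]), 'dq': array([-0.00191754,  0.0221808 ,  0.01718821,  0.0005186 , -0.00018742,
       -0.00153469]), 'tau': array([ 2.91023367e-03, -3.85781658e+01, -3.18354535e+01,  7.59045593e-03,
       -6.38833595e-02,  2.10248268e-04]), 'position': array([566.74713669,  -4.80185381, 141.9838163 ]), 'ee_rot': array([-3.14124115e+00,  1.28775472e-03,  3.57596496e-02]), 'wrist_force': array([-0.56566355, -0.20069227, -1.8012284 ]), 'torque': array([-0.03591629,  0.0443987 , -0.02739659]), 'gripper_width': 16.44996455961318}
```

View pics/g1.png

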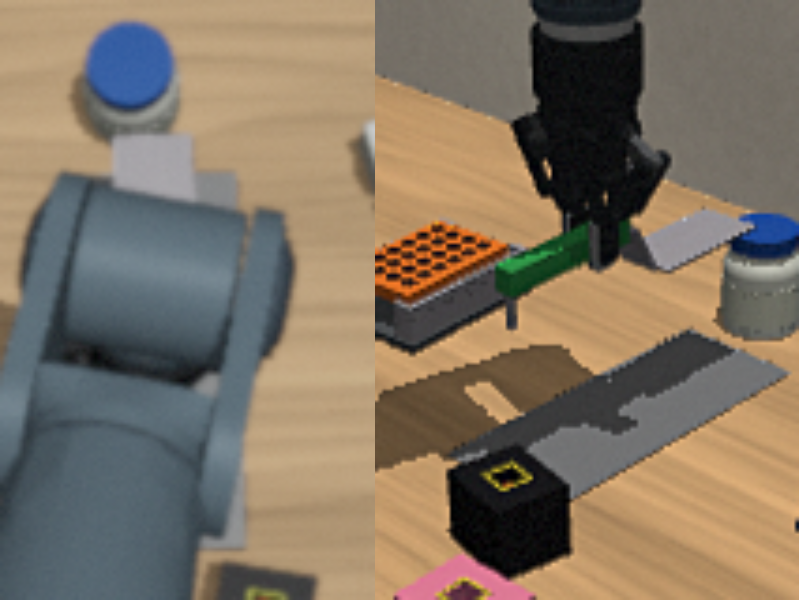

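The grasp holds. The blade's front edge in the top view is at about px (320..341,176). The tip corners in the side view are at about (349,195) and (360,201), and the pin foot is at about (296.5,227.5). I'll triangulate from these.

```bash
python3 - <<'E'
from h import *
P=[]
for n in("top","side"):
    c=manip.camera_info(n);P.append(c["intrinsics"]@np.c_[c["R"],c["t"]])
X=cv2.triangulatePoints(*P,np.array([[320.1,340.7],[176.5,176.5]]),np.array([[348.8,360],[195.2,200.8]]));X=(X[:3]/X[3]).T
print(X.round(1),X.mean(0))
im=cv2.imread("pics/top1.png")[:,:,::-1].copy();H=hsv(im)
m=(H[...,1]<35)&(H[...,2]>125)
for x in blobs(m,"top",126,(312,172,350,187)): print(*x)
print("pin expected", proj("side",[[566.7-80,-4.8-2.9,122.7]]), "tip exp",proj("side",[[566.7+160,-4.8+5.8,124.7]]),proj("top",[[566.7+160,-4.8+5.8,126]]))
for z in(118,122.7,127): print(z,cast("side",(296.5,227.5),z), "tip",cast("top",(330.4,176.5),z+4))
to(614.7-165,249-18,142,.1)
E
```

```text
[[725.2  24.  122.7]
 [723.3 -24.7 121. ]] [ 7.24241170e+02 -3.70711432e-01  1.21881975e+02]
242 [330.6 181.2] [ 7.108e+02 -5.000e-01] 1.476 [712.5  -8.8] [72.6 27.7] 89.1
pin expected [[296.42214746 226.11290972]] tip exp [[354.38462235 196.73945476]] [[329.90674826 174.90322992]]
118 [[487.49641789  -6.85553116]] tip [[ 7.23905496e+02 -1.05962912e-01]]
122.7 [[481.66026447 -13.46992976]] tip [[ 7.22429130e+02 -1.60641726e-01]]
127 [[476.32080495 -19.52140082]] tip [[ 7.21078412e+02 -2.10667023e-01]]
pose [566.3  -4.7 141. ] [-3.1408e+00  3.1000e-03  3.5700e-02] shift [-10.81 -23.97  -0.1 ] twist -3.68
```

>>> step_arm --plan '[[[1, -2, -2.4, 0, -0.5], [1, -5, -6, 0, -1.5], [1, -9, -10.5, 0, -2.5], [1, -13, -15.2, 0, -3.6], [1, -17, -20, 0, -3.6], [1, -19, -22.5, 0, -3.6], [1, -19.9, -23.5, 1.5, -3.6], [1, -19.9, -23.5, 4.5, -3.6], [1, -19.9, -23.5, 8, -3.6], [1, -19.9, -23.5, 10, -3.6], [1, -19.9, -23.5, 10, -3.6], [1, -19.9, -23.5, 10, -3.6]]]'

```text
time: 7.08
position: [360.7, 222.5, 42.9]
ee_rot: [3.142, -0.0, 0.098]
wrist_force: [0.4, -0.1, -1.3]
gripper_width: 16.0
```

```bash
python3 - <<'E'
from h import *
to(614.7-.995*117.5,248.5-.098*117.5,41,.098)
o=[]
for n,b in(("top",(200,200,290,360)),("side",(170,170,310,270))):
    im=manip.snapshot(n);cv2.imwrite(f"pics/{n}2.png",im[:,:,::-1]); c=im[b[1]:b[3],b[0]:b[2]];o.append(cv2.resize(c,None,fx=440/c.shape[0],fy=440/c.shape[0])[:, :620])
x=np.hstack(o);print(x.shape);cv2.imwrite("pics/g2.png",cv2.resize(x,None,fx=.9,fy=.9)[:,:800,::-1])
E
```

```text
pose [360.7 222.5  42.9] [ 3.1415e+00 -1.0000e-04  9.7900e-02] shift [13.78 -0.1   0.19] twist -0.01
(440, 864, 3)
```

View pics/g2.png

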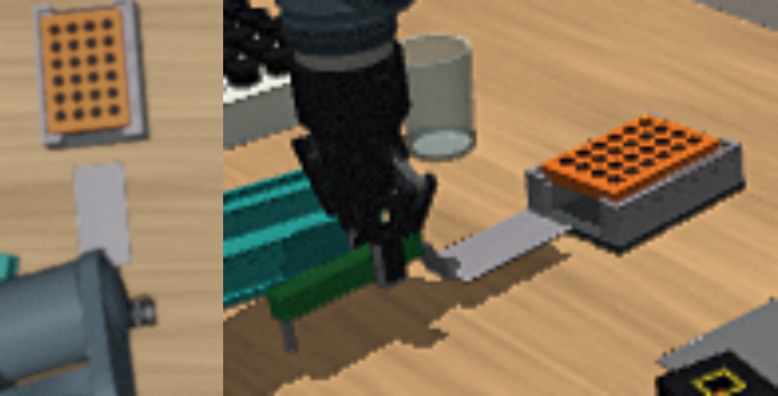

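The blade lies just short of the rack's near end, level and clear of the turquoise rack. I'll check its lateral alignment numerically.

```bash
python3 - <<'E'
from h import *
im=cv2.imread("pics/top2.png")[:,:,::-1].copy();H=hsv(im);s,v=H[...,1].astype(int),H[...,2].astype(int)
for x in blobs((s<45)&(v>120),"top",24,(222,262,256,302)): print(*x)
h=H[...,0]
m=((h<20)&(s>150)&(v>150)).astype(np.uint8);m=cv2.morphologyEx(m,cv2.MORPH_CLOSE,np.ones((5,5)))
for x in blobs(m,"top",48,(205,190,270,270))[:1]: print(*x)
for r in (198,202,252,256): print(r,[im[r,c].tolist() for c in range(210,264,1)][0:0], ''.join('#' if H[r,c,1]<60 else '.' for c in range(205,270)))
E
```

```text
719 [240.7 283.6] [474.3 233.3] 0.137 [473.3 233.7] [92.2 52.6] 5.3
1464 [233.9 228.2] [614.1 248.8] 0.101 [614.6 249. ] [121.9  80.7] 5.4
198 [] ...........................................#####.................
202 [] ........########.......................############..............
252 [] ...........###........................#################..........
256 [] ...........#########################################.............
```

>>> step_arm --plan '[[[1, 0.5, -0.1, 0.1, 0], [1, 2, -0.1, 0.1, 0], [1, 4, -0.1, 0.1, 0], [1, 6, -0.1, 0.1, 0], [1, 8, -0.1, 0.1, 0], [1, 10, -0.1, 0.1, 0], [1, 12, -0.1, 0.1, 0], [1, 13.2, -0.1, 0.1, 0], [1, 13.7, -0.1, 0.1, 0], [1, 13.7, -0.1, 0.1, 0], [1, 13.7, -0.1, 0.1, 0]]]'

```text
time: 8.55
position: [495.8, 237.2, 41.6]
ee_rot: [3.142, 0.001, 0.099]
wrist_force: [-0.8, -0.3, -1.9]
gripper_width: 16.3
```

>>> step_arm --plan '[[[1, 0, 0, -0.4, 0], [1, 0, 0, -0.7, 0], [1, 0, 0, -0.9, 0], [1, 0, 0, -1.1, 0], [1, 0, 0, -1.4, 0], [1, 0, 0, -2, 0], [1, 0, 0, -3, 0], [1, 0, 0, -4.5, 0], [1, 0, 0, -6, 0], [1, 0, 0, -7, 0], [1, 0, 0, -7, 0], [1, 0, 0, -7, 0]]]'

```text
time: 10.05
position: [496.0, 237.1, 111.4]
ee_rot: [3.141, 0.001, 0.099]
wrist_force: [-0.5, 0.1, -3.2]
gripper_width: 16.3
```

```bash
cat > look.py <<'E'
from h import *
def plate(k,box,zt):
    im=manip.snapshot("top");cv2.imwrite(f"pics/top{k}.png",im[:,:,::-1]);H=hsv(im);h,s,v=[H[...,i].astype(int) for i in range(3)]
    m=((h<20)&(s>150)&(v>150)).astype(np.uint8);m=cv2.morphologyEx(m,cv2.MORPH_CLOSE,np.ones((5,5)))
    for x in blobs(m,"top",zt,box)[:2]: print(*x)
    im2=manip.snapshot("side");cv2.imwrite(f"pics/side{k}.png",im2[:,:,::-1])
    return im,im2
E
python3 - <<'E'
from look import *
st=manip.get_state();print(st["position"].round(1),st["ee_rot"].round(4),st["wrist_force"].round(2),st["torque"].round(3))
a,b=plate(3,(195,150,290,290),st["position"][2]-21+4+14)
cv2.imwrite("pics/g3.png",np.hstack([cv2.resize(a[150:310,190:310],(300,400)),cv2.resize(b[120:270,190:340],(400,400))])[:,:,::-1])
E
```

```text
[496.  237.1 111.4] [3.1414e+00 9.0000e-04 9.8500e-02] [-0.46  0.09 -3.21] [-0.013  0.232  0.025]
1158 [230.8 217.7] [628.  244.2] 0.582 [614.1 248.5] [120.9  81.6] 5.3
```

View pics/g3.png

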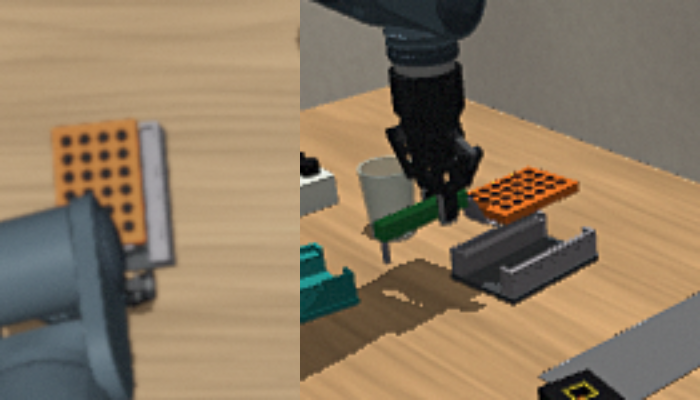

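The plate is lifted, level and centred on the blade, with its centre 118.6 mm ahead of the TCP. I'll carry it in two gentle legs.

>>> step_arm --plan '[[[1, 0, 0.7, -0.3, 0], [1, 0, 2.3, -0.9, -0.5], [1, 0, 4.8, -1.7, -1.3], [1, 0, 8, -2.5, -2.3], [1, 0, 11.5, -3.2, -3.5], [1, 0, 15, -3.7, -4.8], [1, 0, 18.3, -4, -6.2], [1, 0, 21.1, -4, -7.6], [1, 0, 23.1, -4, -8.8], [1, 0, 24.3, -4, -9.7], [1, 0, 24.9, -4, -10.2], [1, 0, 25, -4, -10.3]]]'

```text
time: 11.65
position: [521.0, -11.8, 151.8]
ee_rot: [-3.142, 0.0, 0.278]
wrist_force: [-0.5, 0.0, -2.9]
gripper_width: 16.6
```

```bash
python3 -c "
from h import *
to(540.5,-264.2,150,.279)"
```

```text
pose [521.  -11.8 151.8] [-3.1416e+00  2.0000e-04  2.7790e-01] shift [-5.04 24.81  0.18] twist -0.06
```

>>> step_arm --plan '[[[1, -0.1, 0.7, 0, 0], [1, -0.4, 2.3, 0, 0], [1, -1, 4.8, 0, 0], [1, -1.6, 8, 0.3, 0], [1, -2.3, 11.5, 0.9, 0], [1, -3, 15, 1.8, 0], [1, -3.7, 18.2, 2.7, 0], [1, -4.3, 21, 3.5, 0], [1, -4.7, 23, 4, 0], [1, -4.9, 24.2, 4.2, 0], [1, -5, 24.7, 4.2, 0], [1, -5, 24.8, 4.2, 0]]]'

```text
time: 13.15
position: [541.3, -263.5, 110.1]
ee_rot: [3.141, -0.0, 0.279]
wrist_force: [-0.4, 0.7, -3.3]
gripper_width: 16.5
```

```bash
python3 - <<'E'
from look import *
st=manip.get_state();print(st["position"].round(1),st["ee_rot"].round(4),st["wrist_force"].round(2))
a,b=plate(4,(370,120,470,270),st["position"][2]-21+18)
cv2.imwrite("pics/g4.png",np.hstack([cv2.resize(a[130:290,370:490],(300,400)),cv2.resize(b[150:320,330:500],(400,400))])[:,:,::-1])
f=.279;p=np.array([654.5,-231.5]);print("rel seat use rect centre")
E
```

```text
[ 541.3 -263.5  110.1] [ 3.1415e+00 -3.0000e-04  2.7870e-01] [-0.36  0.71 -3.29]
1213 [422.6 200.3] [ 664.7 -224.3] 0.109 [ 653.8 -229.2] [119.2  80.5] 15.9
rel seat use rect centre
```

View pics/g4.png

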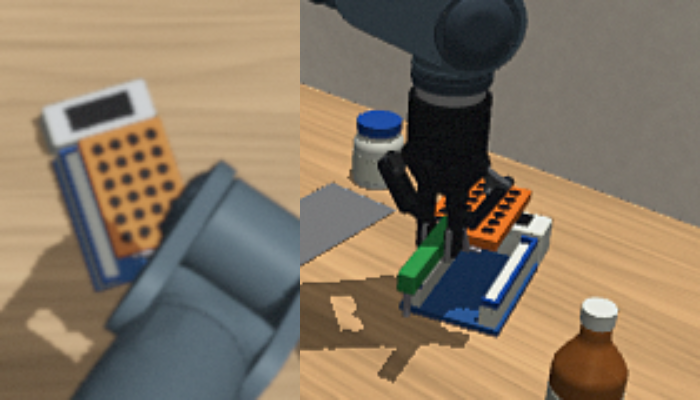

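The plate is over the nest, within about 2 mm of the seat and at matching yaw. Lowering now, slowly at the end.

>>> step_arm --plan '[[[1, 0, 0.1, 0.6, 0], [1, 0, 0.1, 1.6, 0], [1, 0, 0.1, 2.8, 0], [1, 0, 0.1, 4, 0], [1, 0, 0.1, 4.8, 0], [1, 0, 0.1, 5.2, 0], [1, 0, 0.1, 5.5, 0], [1, 0, 0.1, 5.8, 0], [1, 0, 0.1, 6.1, 0], [1, 0, 0.1, 6.4, 0], [1, 0, 0.1, 6.8, 0], [1, 0, 0.1, 6.8, 0]]]'

```text
time: 14.75
position: [541.2, -264.6, 41.4]
ee_rot: [-3.141, 0.0, 0.278]
wrist_force: [-0.1, 0.2, -1.7]
gripper_width: 16.3
```

```bash
python3 - <<'E'
from look import *
st=manip.get_state();print(st["position"].round(1),st["ee_rot"].round(4),st["wrist_force"].round(2),st["torque"].round(3))
a,b=plate(5,(370,120,470,270),48)
E
```

```text
[ 541.2 -264.6   41.4] [-3.1411e+00  3.0000e-04  2.7830e-01] [-0.14  0.23 -1.72] [-0.017  0.065 -0.011]
1098 [419.4 206.2] [ 664.6 -225.9] 0.129 [ 655.3 -230.5] [118.5  80. ] 17.4
```

>>> step_arm --plan '[[[1, -0.4, 0, 0, 0], [1, -1.4, 0, 0, 0], [1, -2.8, 0, 0, 0], [1, -4.4, 0, 0, 0], [1, -6, 0, 0, 0], [1, -7.6, 0, 0, 0], [1, -9.2, 0, 0, 0], [1, -10.8, 0, 0, 0], [1, -12.2, 0, 0, 0], [1, -13, 0, 0, 0], [1, -13, 0, 0, 0], [1, -13, 0, 0, 0]]]'

```text
time: 16.35
position: [416.7, -300.5, 41.9]
ee_rot: [3.141, -0.0, 0.278]
wrist_force: [-0.4, -0.2, -1.4]
gripper_width: 16.5
```

```bash
python3 - <<'E'
from look import *
st=manip.get_state();print(st["position"].round(1),st["ee_rot"].round(4),st["wrist_force"].round(2),st["torque"].round(3))
a,b=plate(6,(370,120,470,270),48)
cv2.imwrite("pics/g6.png",np.hstack([cv2.resize(a[130:320,370:512],(300,400)),cv2.resize(b[170:340,320:490],(400,400))])[:,:,::-1])
E
```

```text
[ 416.7 -300.5   41.9] [ 3.1413e+00 -2.0000e-04  2.7850e-01] [-0.39 -0.23 -1.37] [0.022 0.018 0.035]
1339 [421.2 209.3] [ 656.3 -230.3] 0.324 [ 654.6 -230.1] [120.9  79. ] 15.9
```

View pics/g6.png

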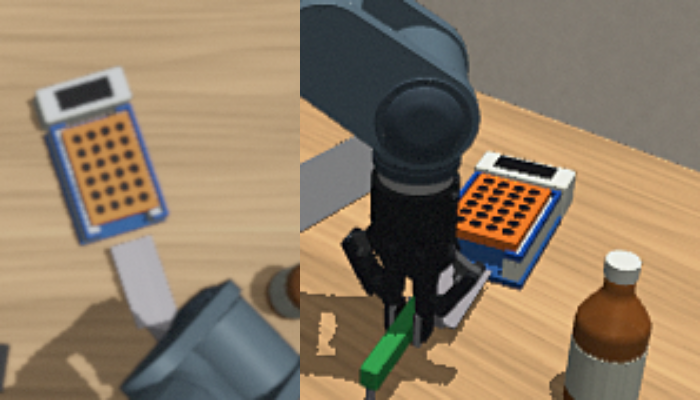

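The plate sits flat in the nest at (654.6,-230.1) and the blade is out in front. Next I'll lift and bring the pin over the pod.

>>> step_arm --plan '[[[1, 0, 0, -2, 0], [1, 0, 0, -5, 0], [1, 0, 0, -8.5, 0], [1, 2, -2.7, -10, 2], [1, 4.7, -6.5, -10, 6], [1, 8, -11, -10, 11], [1, 11, -15, -10, 16], [1, 13.5, -18.2, -10, 16], [1, 14.7, -19.9, -9, 16], [1, 14.7, -19.9, -7.5, 16], [1, 14.7, -19.9, -6, 16], [1, 14.7, -19.9, -6, 16]]]'

```text
time: 17.95
position: [501.6, -69.0, 99.9]
ee_rot: [-3.14, 0.004, -0.002]
wrist_force: [0.3, -0.1, -1.4]
gripper_width: 16.2
```

```bash
python3 - <<'E'
from look import *
to(503.7,-68.5,101,0)
b=manip.snapshot("side");cv2.imwrite("pics/side7.png",b[:,:,::-1]);a=manip.snapshot("top");cv2.imwrite("pics/top7.png",a[:,:,::-1])
cv2.imwrite("pics/g7.png",np.hstack([cv2.resize(a[200:340,320:425],(300,400)),cv2.resize(b[210:310,255:355],(500,500),interpolation=cv2.INTER_NEAREST)[:400]])[:,:,::-1])
st=manip.get_state();p=st["position"];f=st["ee_rot"][2]
print("well px side",proj("side",[[421.7,-68.5,56]]),"pin foot exp",proj("side",[[p[0]-82*np.cos(f),p[1]-82*np.sin(f),p[2]-21]]), (p[0]-82*np.cos(f),p[1]-82*np.sin(f),p[2]-21))
H=hsv(b);m=(H[...,0]>20)&(H[...,0]<35)&(H[...,1]>150)&(H[...,2]>110)
for x in blobs(m,"side",56,(270,240,330,310),4): print(*x)
E
```

```text
pose [501.6 -69.   99.9] [-3.1403e+00  3.7000e-03 -2.1000e-03] shift [ 0.21 -0.05 -0.11] twist -0.12
well px side [[294.83104423 266.50530296]] pin foot exp [[294.36547171 258.36563953]] (np.float64(420.908612122375), np.float64(-69.1980928088217), np.float64(80.63302705709319))
18 [285.7 296.9] [ 323.5 -145.5] 1.4 [ 322.2 -144.7] [24.9 14.7] 78.9
11 [298.9 266.6] [428.3 -76.3] 0.915 [429.2 -75.7] [22.7  9.9] 47.3
9 [292.1 268.3] [411.5 -69.6] 1.439 [413.3 -68.6] [23.9  6.3] 75.8
9 [279.4 299.8] [ 307.  -143.1] 1.474 [ 306.7 -143.5] [22.2  5.5] 79.1
```

View pics/g7.png

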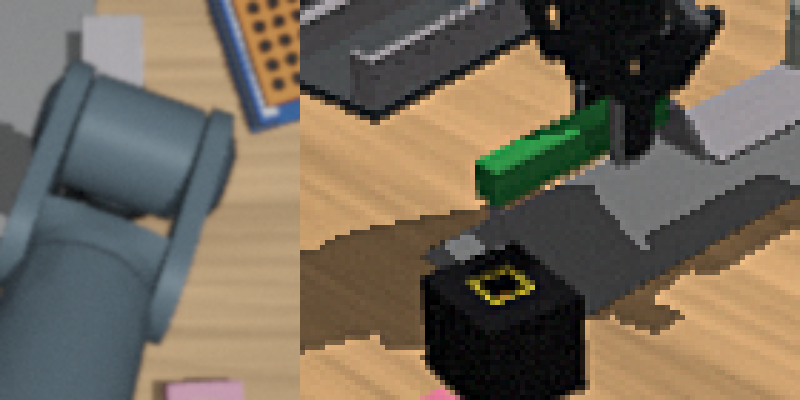

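The yellow frame in the side view is centred at px (295.4,266.8), against (294.8,266.5) predicted. The pin is dark against the shadow, so I'll check its pixels numerically.

```bash
python3 - <<'E'
import cv2
g=cv2.imread("pics/side7.png").max(2)
print("     ",*[f"{c:3d}" for c in range(286,306)])
for r in range(248,270):print(r,*[f"{x:3d}" for x in g[r,286:306]])
E
```

```text
286 287 288 289 290 291 292 293 294 295 296 297 298 299 300 301 302 303 304 305
248 218 213 216 216 101  41  49  54  71  63  63  61  59  59  58  71 109  76  59  58
249 212 216 222 219 126  82  59  52  68  65  61  59  62  74 118  84  63  62  62  62
250 206 212 217 227 239 235 111  51  65  64  63  69 111  87  60  63  61  61  60  61
251 198 202 209 216 220  99  74  52  53  61 117  83  63  59  60  63  61  61  59  63
252  80  80  84  89  96 107  98  63  65  77  67  61  61  56  64  60  60  61  61  60
253  93  95  94  94 103 106  92  60  61  55  62  63  60  61  61  62  60  60  60  61
254  95  96  99  96 100  76  57  63  63  56  62  62  61  61  64  58  60  61  61  60
255 103  95  92  72  80  61  57  62  60  59  62  59  63  61  61  62  59  65  60  62
256 100  81  84  70  54  58  60  59  62  58  57  62  63  62  59  61  61  61  60  61
257  81 130 127 125  64  57  60  59  60  57  56  60  60  61  63  61  61  60  63  61
258 123 119 120 125 123  69  58  61  66  65  57  32  42  67  65  60  61  64  58  61
259 119 122 118 121 126 129  55  63  81  92  10   4   7  35  63  66  60  60  65  59
260 122 124 126 119 123  95  30   5  12   5  16  12   3  12  38  65  62  62  62  64
261 124 124 119  54   0   6  22  30   4  13  11  13  16   5   6  26  50  61  65  63
262  34  68  11  19  23  22   8   7  17   9  28  11  14  10  10  11  13  49  66  62
263  23  21  25  22   7  12  16  14  29  51  79  47  13  12  14  18  25  25  44  64
264  22  25  24  11   9  32  47  49  81 126  56 132  72  49  25  25  22  26  25  40
265  23  23  36  55  50  76 124  73  46   3   6  39 161 150  45  28  25  27  23  20
266  23  28  89 149 153  32   7   0  18  12   8   4  22 150 136  79  23  31  25  23
267  27  27  22 103 202  43   9   8   0   3   6   5  41  69 163 205  17  22  25  23
268  24  23  25  26  91 154 110  10  12  60  72  58 138 195 134  25  25  28  24  27
269  26  27  30  26  26  61 226  81  97 174 193 142  39  25  26  22  22  24  23  26
```

The faint lit pixels at (294.5,259) match the expected pin foot at (294.4,258.4). I'll descend into the well in a first, cautious part.

>>> step_arm --plan '[[[1, 0.1, 0, 0.5, 0], [1, 0.1, 0, 1, 0], [1, 0.1, 0, 1.6, 0], [1, 0.1, 0, 2.1, 0], [1, 0.1, 0, 2.5, 0], [1, 0.1, 0, 2.8, 0], [1, 0.1, 0, 3, 0], [1, 0.1, 0, 3, 0]]]'

```text
time: 19.05
position: [504.0, -68.7, 71.7]
ee_rot: [-3.142, 0.0, -0.001]
wrist_force: [-0.5, 0.3, -0.5]
gripper_width: 16.4
```

```bash
python3 -c "
from h import *
for i in range(1):
    s=manip.get_state();print(s['position'],s['ee_rot'],s['wrist_force'],s['torque'])"
```

```text
[504.01022908 -68.68816675  71.6963523 ] [-3.14156353e+00  1.65912877e-04 -9.12191310e-04] [-0.48657739  0.26331321 -0.51298236] [-0.00211152 -0.00106143 -0.032565  ]
```

>>> step_arm --plan '[[[1, 0, 0, 0.3, 0], [1, 0, 0, 0.6, 0], [1, 0, 0, 0.8, 0], [1, 0, 0, 1, 0], [1, 0, 0, 1.1, 0], [1, 0, 0, 1.1, 0]]]'

```text
time: 19.8
position: [504.4, -68.8, 61.1]
ee_rot: [3.141, -0.001, -0.001]
wrist_force: [-0.1, 1.1, 3.0]
gripper_width: 16.1
```

>>> step_arm --plan '[[[1, 0, 0, 0.1, 0], [1, 0, 0, 0.2, 0], [1, 0, 0, 0.3, 0], [1, 0, 0, 0.3, 0], [1, 0, 0, 0.3, 0]]]'

```text
time: 20.42
position: [504.8, -68.9, 59.1]
ee_rot: [3.141, -0.001, -0.001]
wrist_force: [-0.7, 1.1, 10.0]
gripper_width: 16.6
```

```bash
python3 -c "
from h import *
s=manip.get_state();print(s['position'],s['ee_rot'],s['wrist_force'],s['torque'])"
```

```text
[504.84620458 -68.89136273  59.10390859] [ 3.14133964e+00 -8.39567070e-04 -1.03834749e-03] [-0.71607779  1.09019033  9.98291839] [ 0.24067534  0.9925533  -0.13231857]
```

The reading is 11.6 N on the pin with an 85 mm lever, and it rose only from the button's depth, so the button is bottomed. Lifting out and returning to the mat.

>>> step_arm --plan '[[[1, 0, 0, -0.5, 0], [1, 0, 0, -1.5, 0], [1, 0, 0, -3, 0], [1, 0, 0, -5, 0], [1, 0, 0, -7, 0], [1, 1, -1, -8, -0.5], [1, 2.8, -2.8, -8, -1.3], [1, 4.8, -4.8, -8, -2.1], [1, 6, -6, -8, -2.1], [1, 6.3, -6.4, -8, -2.1], [1, 6.3, -6.4, -8, -2.1], [1, 6.3, -6.4, -8, -2.1]]]'

```text
time: 21.92
position: [566.6, -5.1, 137.6]
ee_rot: [3.142, 0.001, 0.035]
wrist_force: [0.1, 0.5, -1.5]
gripper_width: 16.0
```

```bash
python3 - <<'E'
from look import *
to(567.5,-5,24,.036)
b=manip.snapshot("side");cv2.imwrite("pics/side8.png",b[:,:,::-1])
cv2.imwrite("pics/g8.png",cv2.resize(b[150:310,250:410],(600,600))[:,:,::-1])
E
```

```text
pose [566.6  -5.1 137.6] [3.1415e+00 6.0000e-04 3.5100e-02] shift [ 9.000e-02 -1.000e-02  1.136e+01] twist -0.05
```

View pics/g8.png

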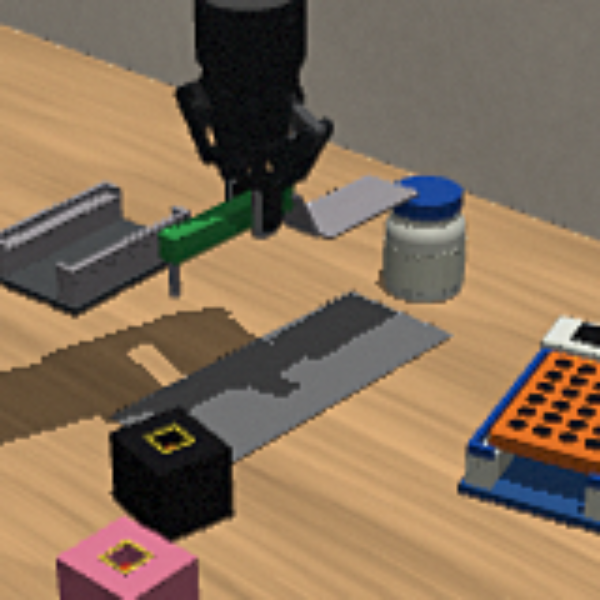

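The lifter is still level in the jaws and above the mat. Lowering and releasing.

>>> step_arm --plan '[[[1, 0, 0, 2, 0], [1, 0, 0, 5, 0], [1, 0, 0, 8, 0], [1, 0, 0, 10, 0], [1, 0, 0, 10.8, 0], [1, 0, 0, 11.2, 0], [1, 0, 0, 11.4, 0], [1, 0, 0, 11.4, 0], [1, 0, 0, 11.4, 0]]]'

```text
time: 23.1
position: [567.6, -4.8, 24.4]
ee_rot: [3.141, -0.001, 0.036]
wrist_force: [-0.4, -0.2, -0.9]
gripper_width: 16.4
```

```bash
python3 -c "
from h import *
s=manip.get_state();print(s['position'],s['ee_rot'],s['wrist_force'],s['torque'])"
```

```text
[567.57850165  -4.8061189   24.4165844 ] [ 3.14127501e+00 -1.15973435e-03  3.58118606e-02] [-0.40075669 -0.16474594 -0.85413135] [-0.04278937  0.00523964  0.03125043]
```

Just above or touching the mat; one more millimetre, then open and rise.

>>> step_arm --plan '[[[1, 0, 0, 0.1, 0], [1, 0, 0, 0.1, 0], [3, 0, 0, 0.1, 0], [6, 0, 0, 0.1, 0], [8.5, 0, 0, 0.1, 0], [8.5, 0, 0, 0.1, 0], [8.5, 0, 0, 0.1, 0], [8.5, 0, 0, -2, 0], [8.5, 0, 0, -6, 0], [8.5, 0, 0, -11, 0], [8.5, 0, 0, -16, 0], [8.5, 0, 0, -20, 0]]]'

```text
time: 24.6
position: [567.4, -4.8, 226.3]
ee_rot: [3.141, -0.002, 0.036]
wrist_force: [0.5, -0.7, -0.5]
gripper_width: 84.8
```

>>> step_arm --plan '[[[8.5, -2, -5, 0, 0], [8.5, -5, -10, 0, 0], [8.5, -8, -16, 0, 0], [8.5, -11, -22, 0, 0], [8.5, -14, -28, 0, 0], [8.5, -14, -32, 0, 0], [8.5, -14, -32, 0, 0], [8.5, -14, -32, 0, 0]]]'

```text
time: 25.6
position: [415.7, 309.8, 223.6]
ee_rot: [3.141, 0.0, 0.036]
wrist_force: [-0.7, 0.3, 0.4]
gripper_width: 85.1
```

```bash
python3 - <<'E'
from look import *
a,b=plate(9,(370,120,470,270),48);H=hsv(a);h,s,v=[H[...,i].astype(int) for i in range(3)]
[print("green",*x) for x in blobs((h>50)&(h<75)&(s>120),"top",49,(300,180,370,300))]
[print("blade",*x) for x in blobs((s<40)&(v>135),"top",4,(318,180,350,240))[:1]]
cv2.imwrite("pics/g9.png",np.hstack([cv2.resize(a[110:330,130:550],(764,400))[:, 150:]/1,cv2.resize(b[180:340,260:460],(500,400))[:, :186]*0+0])[:,:614,::-1])
o=np.vstack([cv2.resize(a[120:330,120:550],(614,300)),cv2.resize(b[180:360,200:480],(614,395))[:300]]);cv2.imwrite("pics/g9.png",o[:,:,::-1])
E
```

```text
1386 [421.2 209.8] [ 655.2 -230.1] 0.28 [ 655.1 -230.5] [121.7  80. ] 15.9
green 221 [333.3 254.2] [543.4  -4.3] 0.025 [541.6  -4.2] [117.5  13.1] 1.7
blade 1476 [334.  211.2] [665.6  -7.1] 0.006 [662.3  -5.5] [ 83.  144.2] 89.1[ WARN:0@2.788] global loadsave.cpp:1063 imwrite_ Unsupported depth image for selected encoder is fallbacked to CV_8U.
```

View pics/g9.png

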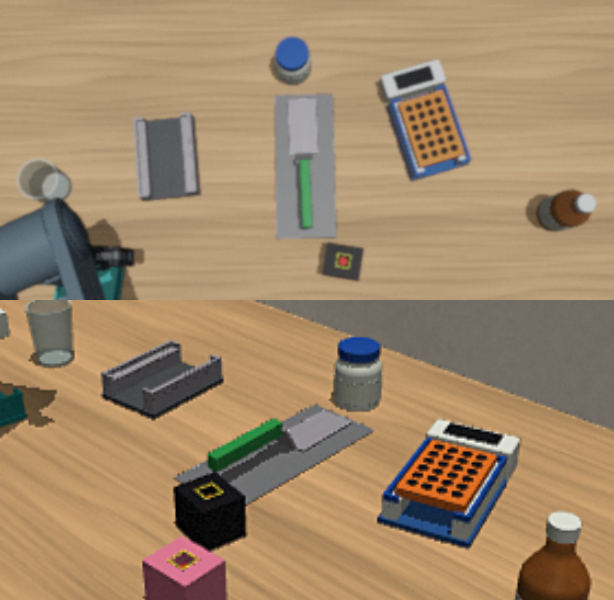

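The lifter is flat on the mat, the plate is in the nest, and the bystanders look unmoved. Handing in.

```bash
python3 -c "
from cell import manip
print(manip.finish_job())"
```

```text
the job is handed in; nothing more can be done
None
```

The job is done and handed in after about 26 s of robot time; no verdict was reported. I slid the lifter's blade under the plate on the rack, carried it level to the nest, set it down and drew the blade out. Then I pressed the button with the pin and laid the lifter back on its mat.

**Last checks from the pictures:**
- **Plate:** its centre is at (655,-230) mm, against a nest seat I measured at (654.5,-231.5). Its yaw is 15.9° against the nest's 16.0°, and it looks flat inside the lips.
- **Lifter:** it is back within about 3 mm of where it started, flat on the mat and near its middle. The gripper is open and clear of everything.
- **Bystanders:** bottle, jar and beaker look unmoved.
- **Button:** I could not read its travel. About 11.6 N on the pin, with an 85 mm lever, rising only once the pin had reached the button's depth, says it was fully down; 5 N is enough. A small sideways force (about 1 N) suggests the pin may have touched the well's wall.

One reading disagreed: the last blade colour mask merged with the mat and gave a useless size, so I placed the lifter from its green handle and the two views instead.

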